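Load a handle blank between the centres of the desktop lathe

TASK

Load the dark wooden blank into the little lathe ready for turning: lay it in the plywood cradle between the two centres (first sliding the tailstock back if it stands too near for the blank to go in), then slide the tailstock up until both points are fully home in the blank's centre holes and carry it clear of the cradle. Then swing the red-knobbed lever all the way over towards the headstock to lock the tailstock. Leave the pale blank, the mug, the tumbler and the spray can where they are.

Things in the scene. Friction and masses are not known exactly. Their poses are not given: they have to be found in the camera images.
- dark_blank: Dark brown wooden blank: straight octagonal bar, 28 mm across flats, 140 mm long, about 70 g, a 10 mm wide, 16 mm deep centre hole in each end. Starts lying on a flat on the bench, right or left of the lathe. Origin at its middle, on its axis (14 mm up at the start); x runs along the bar; both ends are alike. It fits a 90 degree V with its top flat level.
- pale_blank: A blank of the same shape and size in pale wood, on the other side of the lathe, to be left alone. Origin and axes as for the dark blank.
- lathe: Desktop lathe, fixed, 450 mm long. Origin on the bench under the middle of its cradle; y along the spindle axis from tailstock to headstock, x away from the robot. Spindle axis 105 mm up at x = 0. Bed of two rails, 90 mm wide, top 45 mm up, y = -225 to 205 mm. Blue headstock at y = 110 to 225 mm, 96 mm wide, 155 mm high, motor on its far side to x = 108 mm.
- cradle (a point): Where the middle of the blank lies when it rests in the cradle: lathe frame (0, 0, 102) mm, 3 mm below the spindle axis. Two plywood rests 12 mm thick, centred 45 mm to either side along lathe y, each with an upward 90 degree V (tips at x = -17 and 17 mm, 99 mm up); between them it is clear down to 51 mm above the bench. Laid here the blank clears the headstock point by 10 mm.
- head_tip (a point): Point of the fixed headstock centre, a steel cone of 60 degrees (16 mm wide at its base) pointing to the lathe's -y; lathe frame (0, 80, 105) mm. Fully home, a cone enters the hole 8.7 mm, so that the middle of the blank is 61 mm from the point.
- tail_tip (a point): Point of the tailstock centre, a like cone pointing to lathe +y, at (0, -112.7 mm + joint tailstock, 105 mm) in the lathe frame. Behind it (-y): a quill 18 mm in diameter to 35 mm from the point, then the blue upright body, 44 mm wide, 35 to 85 mm behind the point, 62 to 138 mm above the bench, on an 82 mm wide foot.
- tail_wheel (a point): Middle of the rear (-y) face of the tailstock's dark handwheel, a disc 40 mm in diameter and 10 mm thick on the spindle axis, 107 mm behind the tailstock's point. A good place to push the tailstock towards the headstock.
- tailstock (a joint): Slide of the tailstock along the bed, m: 0 fully back, growing towards the headstock, 0.090 at most; about 0.070 when the blank is fully home on both points. Unlocked it slides with about 5 N of friction and stays where it is left; some 10 N seats the blank, and the points then lift it off the cradle.
- lever (a joint): Cam lever that locks the tailstock, rad: 0 unlocked, leaning 0.7 from upright away from the headstock; 1.4 fully locked, leaning 0.7 towards the headstock. Turns about a level axis across the bed, starts unlocked (below 0.3), stays where it is left, takes 2 to 4 N at the knob; bites from 0.95 on and by 1.2 holds the tailstock against 25 N.
- lever_pivot (a point): Point on the lever's axis, on the robot's side of the tailstock: 50 mm to the lathe's -x of the spindle axis, 60 mm behind the tailstock's point, 72 mm above the bench. It moves with the tailstock.
- lever_knob (a point): Centre of the lever's red ball knob, 18 mm in diameter, 65 mm from the pivot.
- mug: White mug, 78 mm wide, 92 mm high, with a handle at its own +y; between the robot and the lathe. Origin at the centre of its underside. Leave alone.
- tumbler: Glass tumbler, 70 mm wide, 98 mm high; between the robot and the lathe. Origin at the centre of its underside. Leave alone.
- spray_can: Small blue spray can with a white cap, 52 mm wide, 150 mm high; between the robot and the lathe. Origin at the centre of its underside. Leave alone.
- tool_rest (a point): Middle of the upper edge of the lathe's fixed tool rest, an obstacle on the robot's side of the cradle: a steel blade 90 mm long (along lathe y) and 8 mm thick, at lathe frame (-80, 20, 105) mm, on a post.
There are look-alikes about, which are no part of the job. What is shaped like the dark_blank but orange or pink is not meant.

How it is judged:
By the outcome, as a careful person would: the job done as asked, in the order asked, and still so for the second after the job is handed in, with the robot touching nothing.
It also fails if it takes over 70 s, if anything falls off the work surface, if the arm or the gripper's body presses on something with over 40 N, if the wrist force passes 120 N, or if a joint passes its speed limit or range.

ROBOT

A 6-joint arm with a two-finger parallel gripper is mounted at the origin on the work surface. World frame = base frame: x ahead of the robot, y to its left, z up, the work surface at z = 0. Lengths are in m, angles in rad, forces in N, time in s.
With the tool pointing down it reaches from about 0.325 to 0.775 m from the base axis. Payload 5.5 kg.
Tool frame: the origin (TCP) lies between the finger pads; the fingertips stand 8 mm ahead of it and the grasp point (between the pads) lies 11 mm behind it (tcp_to_tips is the distance from the TCP to the fingertips, in m); z points along the fingers, y is the line along which they close (so a half turn about z gives the same grasp; the last joint's range is limited). The gripper opens to 88 mm and grips with 3 to 60 N. Pads are 20 mm wide; open, the fingers measure 115 mm over their backs; the gripper's body (75 mm by 178 mm) begins 61 mm behind the grasp point.
Start: joints at [1.173, 0.091, 1.231, -0, 1.82, -0.057], TCP at [0.201, 0.566, 0.231] pointing down, gripper open.
Joint ranges: [-2.87, 2.87], [-0.86, 2.18], [0.17, 2.46], [-1.51, 4.65], [0.06, 2.69], [-2.65, 2.65]. Speed limits (rad/s): [2.57, 2.57, 3.01, 3.14, 3.14, 3.14].

INTERFACE

Orientations are given as a unit quaternion [w, x, y, z].
In Python, from bench import * gives the robot as it stands. Calls block until the motion is done:
- move_to(position, orientation): joint-space move of the TCP to a pose.
- move_l(position, speed=0.15, orientation=None): straight line of the TCP; orientation=None keeps the orientation; speed is the mean speed in m/s.
- movej(angles): joint-space move.
- gripper_open() and close(): open the fingers fully, or close them until they stop; the grip force is fixed at half the most.
- hold(seconds).
- inverse_kinematics(position, orientation): joint angles nearest the present ones, or None.
- state(): the state.
- get_image(name): name is "side" or "top" or "wrist"; returns a dict with "frame" (480x640x3 uint8, blue, green, red), "depth" (480x640 float32, m along the optical axis (not along the pixel's ray), 0 where there is no reading), "camera_matrix" (3x3 intrinsics, pixels), "view" (4x4, takes a point from world to camera coordinates). Camera axes: x right, y up, looking along -z (the intrinsics and any distortion apply to the point x, -y, -z); pixel columns grow to the right and rows downward; lengths in m; the calibration is good to about 2 mm. A picture is of the moment at which its call begins.
A pose or a line that the arm cannot do raises IKError and nothing moves.
- job_done(): hands the job in; it is judged then, once.
The state is a dict: "time": time; "joint_pos": joint angles; "dq": joint speeds; "joint_torque": joint torques, N m; "ee_pos": TCP position; "ee_rot": TCP orientation; "ft_force": force on the tool from outside, world axes, zero at the start; "moment": the same for the moment, N m; "finger_gap": finger opening in m; "finger_force": force on a finger pad.
Only numpy, scipy, OpenCV 4.12 (cv2) and the standard library are available. Lean on these libraries where they do the work, as an engineer would, in place of code of your own. Each camera call takes 0.05 s, during which the arm holds its last target. There are 200 camera calls.

## Working session

There is one attempt and no reset: what is moved stays moved. The work goes in short steps, each a Python script; the robot and the scene stay as the last script left them, time stands still between calls to the robot, and variables do not carry over. Pictures are saved under pics/ and viewed, at most 10 in all, crops included, and the job is handed in when it is done.

```bash
ls; mkdir -p pics
python3 - <<'E'
from bench import *
import cv2,numpy as np,pickle
d={}
for n in("side","top"):
    g=get_image(n); d[n]=g; cv2.imwrite(f"pics/{n}0.png",g["frame"])
    print(n,np.round(g["camera_matrix"],1).tolist(),np.round(g["view"],3).tolist())
pickle.dump(d,open("d0.pkl","wb"))
print(state())
E
```

```text
pics
side [[451.3, 0.0, 312.9], [0.0, 451.3, 245.4], [0.0, 0.0, 1.0]] [[-0.984, -0.177, -0.014, 0.535], [0.076, -0.493, 0.866, -0.168], [-0.16, 0.852, 0.499, -0.916], [0.0, 0.0, 0.0, 1.0]]
top [[547.4, 0.0, 329.0], [0.0, 547.4, 236.9], [0.0, 0.0, 1.0]] [[0.012, -1.0, -0.001, -0.064], [0.997, 0.012, 0.078, -0.561], [-0.078, -0.002, 0.997, -1.31], [0.0, 0.0, 0.0, 1.0]]
{'time': 0.1, 'joint_pos': array([ 1.17327109e+00,  9.17664290e-02,  1.23173871e+00, -7.60079535e-06,
        1.81979042e+00, -5.67138226e-02]), 'dq': array([-6.97920330e-04, -8.45009594e-04, -2.58955274e-03, -2.56097633e-05,
       -1.88803581e-03, -5.18169223e-04]), 'joint_torque': array([ 2.77414823e-03, -4.47859704e+01, -4.07567203e+01,  6.99295755e-02,
        2.84937612e-02, -9.13219196e-05]), 'ee_pos': array([0.2004685, 0.5652609, 0.2296453]), 'ee_rot': array([-1.88133811e-04,  1.69583051e-01,  9.85515532e-01, -8.30415757e-04]), 'ft_force': array([-0.52350166, -0.62606988,  0.01358773]), 'moment': array([ 0.02826762, -0.03730101,  0.0298017 ]), 'finger_force': 0.0, 'finger_gap': 0.08773350951963607}
```

View pics/top0.png

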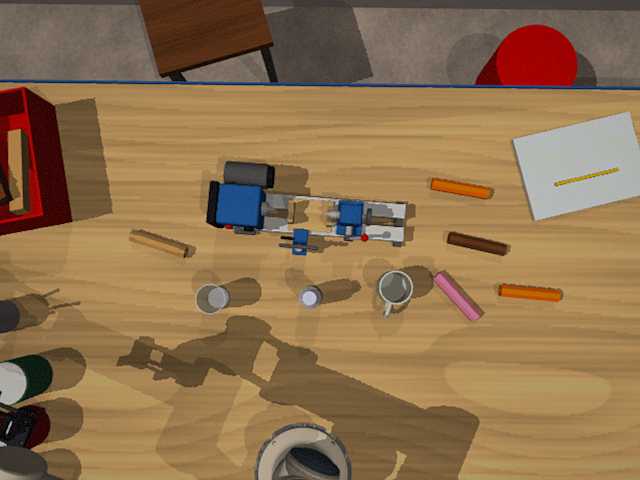

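View pics/side0.png

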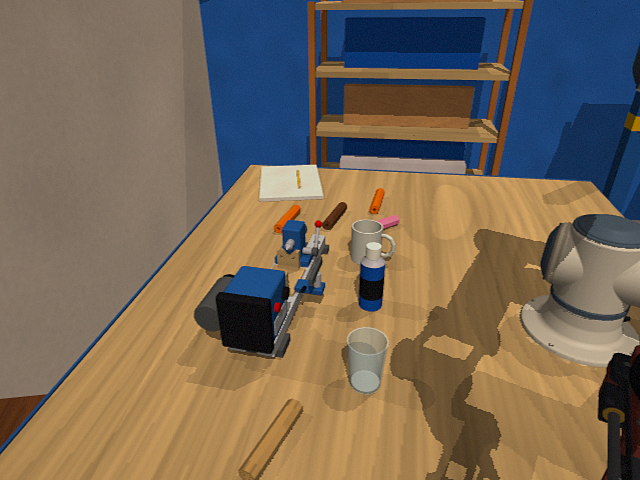

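The top view shows the headstock at about (240,205), the cradle at (295–325,213), the tailstock at (350,215) with its red knob at (365,238), and the dark blank at (478,243). The mug is at (395,290), the can at (310,297), the tumbler at (212,298) and the pale blank at (160,243). In the side view the knob is at (318,224).

```bash
cat > h.py <<'E'
import numpy as np,cv2
def ray(g,uv):
    K,V=g["camera_matrix"],g["view"]; R,t=V[:3,:3],V[:3,3]
    uv=np.atleast_2d(uv).astype(float)
    d=np.c_[(uv[:,0]-K[0,2])/K[0,0],-(uv[:,1]-K[1,2])/K[1,1],-np.ones(len(uv))]
    return -R.T@t, d@R
def plane(g,uv,z):
    c,d=ray(g,uv); return c+d*((z-c[2])/d[:,2])[:,None]
def cloud(g):
    v,u=np.mgrid[:480,:640]; c,d=ray(g,np.c_[u.ravel(),v.ravel()])
    return (c+d*g["depth"].ravel()[:,None]).reshape(480,640,3)
def tri(g1,p1,g2,p2):
    A=np.zeros((3,3));b=np.zeros(3)
    for g,p in((g1,p1),(g2,p2)):
        c,d=ray(g,p);d=d[0]/np.linalg.norm(d[0]);M=np.eye(3)-np.outer(d,d);A+=M;b+=M@c
    return np.linalg.solve(A,b)
def proj(g,P):
    q=g["view"][:3,:3]@np.asarray(P,float)+g["view"][:3,3];K=g["camera_matrix"]
    return np.array([K[0,2]+K[0,0]*q[0]/-q[2],K[1,2]-K[1,1]*q[1]/-q[2]])
def rect(m,g,z):
    c=max(cv2.findContours(m.astype(np.uint8),cv2.RETR_EXTERNAL,cv2.CHAIN_APPROX_NONE)[0],key=cv2.contourArea)
    P=plane(g,c[:,0,:],z)[:,:2]*1000
    return cv2.minAreaRect(P.astype(np.float32))
E
python3 - <<'E'
import pickle,cv2,numpy as np
from h import *
d=pickle.load(open("d0.pkl","rb"));g=d["top"];print(g.keys())
C=cloud(g);hsv=cv2.cvtColor(g["frame"],cv2.COLOR_BGR2HSV);H,S,V=[hsv[...,i].astype(int) for i in range(3)]
v,u=np.mgrid[:480,:640]
print("table z",C[320:420:20,480:600:40,2].ravel().round(4))
dark=(V<110)&(S>90)&(u>440)&(u<515)&(v>225)&(v<260)&((H<20)|(H>170))
print("dark top z",np.median(C[dark][:,2]),dark.sum(),rect(dark,g,.024))
blue=(H>100)&(H<125)&(S>150)
hs=blue&(u<270)&(u>210)&(v>175)&(v<240)&(C[...,2]>.145); print("hs z",np.median(C[hs][:,2]),rect(hs,g,.155))
ts=blue&(u>335)&(u<370)&(v>195)&(v<240)&(C[...,2]>.125); print("ts z",np.median(C[ts][:,2]),rect(ts,g,.138))
rail=(C[...,2]>.038)&(C[...,2]<.052)&(u>250)&(u<415)&(v>185)&(v<255); print("rail",rect(rail,g,.045),np.median(C[rail][:,2]))
k={}
for n in d:
    h=cv2.cvtColor(d[n]["frame"],cv2.COLOR_BGR2HSV).astype(int)
    m=((h[...,0]<6)|(h[...,0]>174))&(h[...,1]>180)&(h[...,2]>80)
    if n=="top": m&=(u>340)&(u<380)&(v>220)&(v<250)
    else: m&=(u>305)&(u<330)&(v>210)&(v<240)
    k[n]=[u[m].mean(),v[m].mean()]
print(k,"knob",tri(d["top"],k["top"],d["side"],k["side"]))
cv2.imwrite("pics/lz.png",cv2.resize(g["frame"][150:270,200:420],None,fx=3.6,fy=3.6,interpolation=cv2.INTER_CUBIC))
E
```

```text
dict_keys(['frame', 'depth', 'camera_matrix', 'view'])
table z [-0.0006 -0.0046  0.0025 -0.0023  0.0045  0.0011  0.0018 -0.0011 -0.004
  0.     -0.0024 -0.0013 -0.0065  0.0036  0.0031]
dark top z 0.024326242450271263 736 ((550.8781127929688, -415.1019287109375), (145.3849334716797, 30.422870635986328), 77.90782928466797)
hs z 0.14850526060752134 ((621.4920043945312, 143.22276306152344), (96.1255111694336, 88.48423767089844), 86.46940612792969)
ts z 0.1363853487339547 ((605.8134155273438, -105.27190399169922), (48.52366638183594, 44.704593658447266), 86.28494262695312)
rail ((612.9617309570312, 3.8653564453125), (199.3179931640625, 91.50222778320312), 86.15060424804688) 0.04508474442401922
{'side': [np.float64(318.19444444444446), np.float64(223.52777777777777)], 'top': [np.float64(364.0), np.float64(237.4102564102564)]} knob [ 0.55353609 -0.1353987   0.12661375]
```

View pics/lz.png

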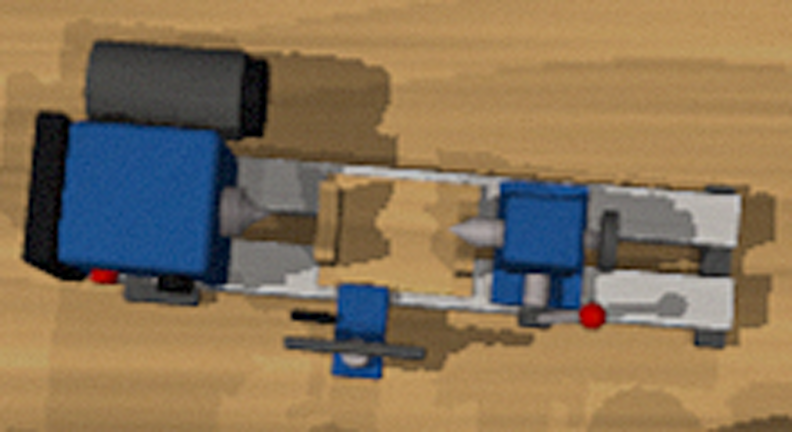

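The crop shows the headstock point at crop (268,215), the tailstock point at (450,230) and the left rest at (328,220). The bed's right end is at (741,195) to (735,328). The tailstock looks too near for the blank to go in. The axis estimates from tailstock, rail and headstock agree within 0.3 mm, with the lathe yawed about -3.65°.

Run:
```python
import pickle
from h import *
d=pickle.load(open("d0.pkl","rb"));g=d["top"]
a=np.radians(3.65); Y=np.array([np.sin(a),np.cos(a)]);X=np.array([np.cos(a),-np.sin(a)])
P0=np.array([.6128,.00387])
def show(n,z,zc): 
    p=plane(g,[zc[0]/3.6+200-.36,zc[1]/3.6+150-.36],z)[0][:2]-P0; print(n,"lx",(p@X*1e3).round(1),"ly+c",(p@Y*1e3).round(1))
for n,z,c in[("head_tip 80",.105,(268,215)),("rest 45",.099,(328,182)),("rest edge back 45",.099,(318,182)),("rest edge front",.099,(340,182)),("rail end -225",.045,(741,195)),("rail end",.045,(735,328)),("tail_tip",.105,(450,231)),("toolrest mid 20,-80",.105,(355,348)),("ts rear edge",.138,(583,200)),("wheel rear",.105,(617,240)),("hs front 110",.155,(222,200)),("hs back",.155,(30,190))]: show(n,z,c)
C=cloud(g);v,u=np.mgrid[:480,:640]
for name,(u0,u1,v0,v1) in dict(mug=(370,415,265,320),can=(295,325,282,312),tumb=(190,235,280,315)).items():
    m=(C[...,2]>.06)&(u>u0)&(u<u1)&(v>v0)&(v<v1);print(name,np.median(C[m],0).round(3),C[m].max(0).round(3))
# rests / blade by height
L=(C[...,:2]-P0); lx=L@X; ly=L@Y
m=(abs(lx)<.022)&(C[...,2]>.07)&(C[...,2]<.108)&(ly>-.2)&(ly<.2)
h,e=np.histogram(ly[m],np.arange(-.2,.15,.005));print([(int(1e3*b),int(n)) for n,b in zip(h,e) if n])
```

```text
head_tip 80 lx 0.1 ly+c 65.9
rest 45 lx 24.9 ly+c 30.0
rest edge back 45 lx 24.4 ly+c 36.4
rest edge front lx 25.5 ly+c 22.4
rail end -225 lx 44.7 ly+c -241.0
rail end lx -44.4 ly+c -242.8
tail_tip lx -1.3 ly+c -50.4
toolrest mid 20,-80 lx -80.2 ly+c 3.9
ts rear edge lx 20.2 ly+c -131.6
wheel rear lx 1.0 ly+c -156.6
hs front 110 lx 1.1 ly+c 89.1
hs back lx -1.7 ly+c 206.6
mug [ 0.434 -0.202  0.088] [ 0.482 -0.06   1.349]
can [ 0.42  -0.017  0.119] [0.458 0.009 1.349]
tumb [0.411 0.226 0.09 ] [0.458 0.245 1.349]
[(-159, 1), (-154, 3), (-149, 5), (-144, 5), (-139, 2), (-134, 3), (-129, 4), (-124, 5), (-119, 5), (-114, 3), (-109, 3), (-104, 4), (-99, 4), (-94, 5), (-89, 3), (-84, 2), (-79, 2), (-74, 5), (-69, 18), (-64, 30), (-59, 36), (-54, 1), (20, 35), (25, 39), (30, 38), (60, 1), (65, 3), (70, 8), (75, 7), (80, 9), (85, 1), (90, 12)]
```

The independent landmarks agree on the offset along the lathe, -14 to -17.8 mm; I use -16.2. That puts the origin at (0.612, -0.012), the tail tip at lathe y of about -33 mm and the joint at about 0.079. The tailstock must slide back.

```bash
cat >> h.py <<'E'
a_=np.radians(3.65)
Yw=np.array([np.sin(a_),np.cos(a_),0]);Xw=np.array([np.cos(a_),-np.sin(a_),0]);O=np.array([.6118,-.0123,0])
def W(lx,ly,z): return O+Xw*lx/1e3+Yw*ly/1e3+[0,0,z/1e3]   # lathe mm -> world m
def L(p): q=np.asarray(p)-O; return np.array([q@Xw,q@Yw,q[2]])*1e3
def down(deg): al=np.radians((deg+90)/2); return [0,np.cos(al),np.sin(al),0]
QL=down(-3.65)
E
python3 - <<'E'
from bench import *
from h import *
close()
move_to(W(0,-48,230),QL); 
s=state();f0=s["ft_force"];print(s["joint_pos"].round(2),s["finger_gap"])
move_l(W(0,-48,129),.15)
for y in range(-54,-126,-6):
    move_l(W(0,max(y,-126),129),.08);s=state();print(y,L(s["ee_pos"]).round(1),((s["ft_force"]-f0)@Yw).round(1))
move_l(W(0,-126,129),.05);move_l(W(0,-116,129),.1);move_l(W(0,-116,230),.2)
move_to([.551,-.415,.15],down(-12.1)); gripper_open()
g=get_image("top");cv2.imwrite("pics/t1.png",g["frame"])
g=get_image("wrist");cv2.imwrite("pics/w1.png",g["frame"])
print(state()["time"])
E
```

```text
[-0.15  0.12  1.2   0.    1.82 -0.09] 0.0004925322199678587
-54 [  0.5 -54.5 130.2] 0.1
-60 [  0.3 -60.1 129.6] 1.1
-66 [  0.2 -66.  129.3] 2.8
-72 [  0.  -72.1 129. ] 2.5
-78 [ -0.  -78.1 128.9] 2.1
-84 [-1.000e-01 -8.420e+01  1.289e+02] 2.1
-90 [-1.000e-01 -9.020e+01  1.289e+02] 2.2
-96 [-1.000e-01 -9.620e+01  1.289e+02] 2.5
-102 [-1.000e-01 -1.022e+02  1.289e+02] 2.2
-108 [-1.000e-01 -1.082e+02  1.289e+02] 2.3
-114 [-1.000e-01 -1.142e+02  1.289e+02] 1.6
-120 [-1.000e-01 -1.202e+02  1.289e+02] 1.8
11.7167
```

View pics/w1.png

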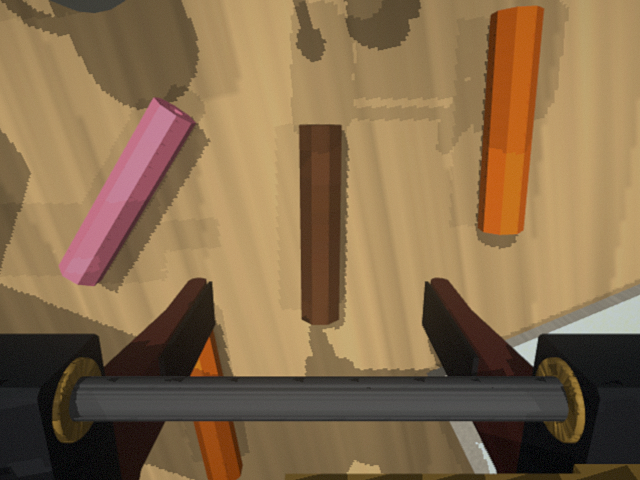

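View pics/t1.png

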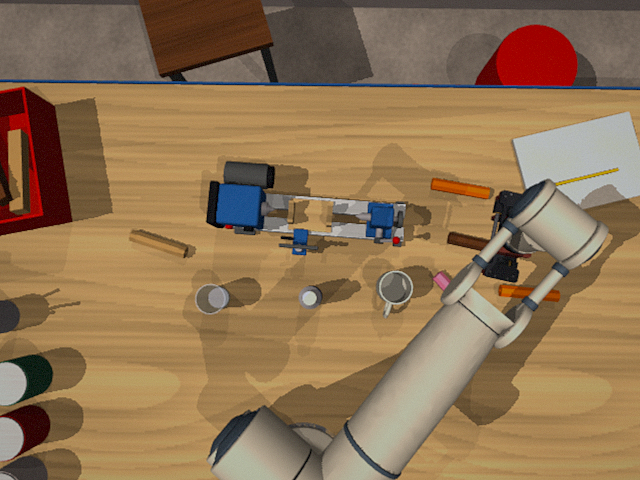

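The wrist view shows the dark bar upright at columns 300–342, rows 125–324, centred between the fingers. In the top view the tailstock is back at (382,218), both cradle rests are clear (292 and 330), and nothing else has moved.

Run:
```python
from bench import *
from h import *
g=get_image("wrist");hsv=cv2.cvtColor(g["frame"],cv2.COLOR_BGR2HSV).astype(int);C=cloud(g)
m=np.zeros((480,640),bool);m[100:335,270:370]=True
m&=(C[...,2]>.006)&(C[...,2]<.04)&(hsv[...,2]<140)
print("z",np.median(C[m][:,2]),"rect@.026",rect(m,g,.026),"rect@.014",rect(m,g,.014))
# top-face ends
for p in [(320,125),(320,318)]: print(plane(g,p,.028)[0].round(4))
print(state()["ee_pos"])
top=(C[...,2]>.024)&m; P=C[top];print("cloud mean",P.mean(0),"ext",P.min(0),P.max(0))
```

```text
z 0.026433160134790717 rect@.026 ((552.0307006835938, -416.652587890625), (141.1046905517578, 27.350204467773438), 77.949951171875) rect@.014 ((551.4024658203125, -419.9029235839844), (147.20094299316406, 28.53184700012207), 77.94992065429688)
[ 0.5664 -0.3482  0.028 ]
[ 0.5385 -0.4799  0.028 ]
[ 0.55101716 -0.4149793   0.14998599]
cloud mean [ 0.55305778 -0.41176632  0.02700368] ext [ 0.52773817 -0.4867378   0.02400024] [ 0.5764868  -0.34637696  0.03001645]
```

Run:
```python
from bench import *
from h import *
q=down(-12.05)
move_to([.552,-.4145,.06],q); move_l([.552,-.4145,.010],.06); close()
s=state();print("gap",s["finger_gap"],s["finger_force"],s["ee_pos"])
move_l([.552,-.4145,.22],.2); print("gap",state()["finger_gap"])
move_to(W(0,0,220),QL); move_l(W(0,0,125),.15)
g=get_image("top");cv2.imwrite("pics/t2.png",g["frame"][150:270,200:420].repeat(3,0).repeat(3,1))
g=get_image("side");cv2.imwrite("pics/s2.png",cv2.resize(g["frame"][190:370,190:400],None,fx=3,fy=3))
s=state();print(s["time"],s["ft_force"],L(s["ee_pos"]),s["finger_gap"])
```

```text
gap 0.0278726608225409 29.99998271581717 [ 0.5520096  -0.41450291  0.00998876]
gap 0.027866580683422522
17.7417 [ 0.12803704 -0.06436745  0.53459783] [ 8.53826977e-01 -1.11115357e-01  1.26932899e+02] 0.027984222346197643
```

View pics/s2.png

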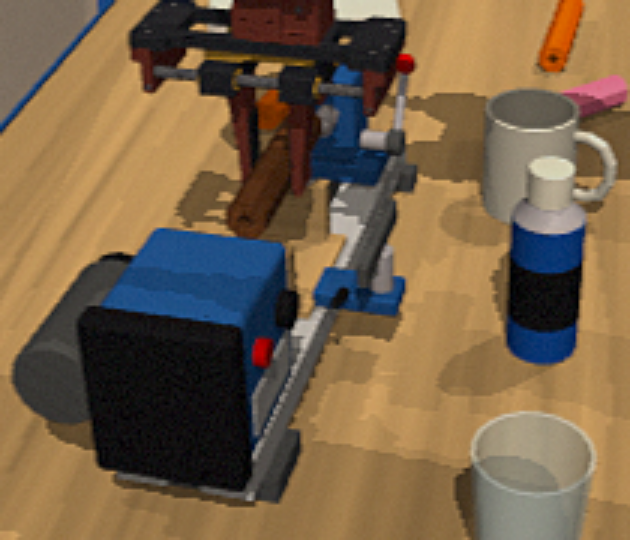

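The blank is held level above the cradle, with its near end at about (250,220) in the crop, behind the headstock. Next I lower it while watching the force.

Run:
```python
from bench import *
from h import *
move_l(W(0,0,108),.08);hold(.2);f0=state()["ft_force"]
for z in np.arange(106,94.9,-1):
    move_l(W(0,0,z),.03);s=state();f=s["ft_force"]-f0;print(z,L(s["ee_pos"]).round(1),f.round(1))
    if f[2]>4: break
gripper_open();hold(.2)
move_l(W(0,0,230),.2)
g=get_image("top");cv2.imwrite("pics/t3.png",cv2.resize(g["frame"][150:270,200:420],None,fx=3.6,fy=3.6,interpolation=cv2.INTER_CUBIC))
g=get_image("side");cv2.imwrite("pics/s3.png",cv2.resize(g["frame"][190:370,190:400],None,fx=3,fy=3))
print(state()["time"])
move_to(W(0,-250,230),QL)
g=get_image("top");cv2.imwrite("pics/t4.png",cv2.resize(g["frame"][150:270,200:420],None,fx=3.6,fy=3.6,interpolation=cv2.INTER_CUBIC))
C=cloud(g);hsv=cv2.cvtColor(g["frame"],cv2.COLOR_BGR2HSV).astype(int);v,u=np.mgrid[:480,:640]
m=(hsv[...,2]<130)&(hsv[...,1]>90)&((hsv[...,0]<20)|(hsv[...,0]>170))&(C[...,2]>.09)&(C[...,2]<.13)&(u>270)&(u<370)&(v>195)&(v<230)
r=rect(m,g,.112);print(r,"lathe",L([r[0][0]/1e3,r[0][1]/1e3,np.median(C[m][:,2])]))
print(state()["time"])
```

```text
106.0 [ -0.   -0.  105.9] [ 0.  -0.4  0.4]
105.0 [ -0.   -0.  104.9] [-0.6 -0.3  0.1]
104.0 [-1.000e-01  0.000e+00  1.039e+02] [-0.2 -0.4  0.3]
103.0 [-1.000e-01  0.000e+00  1.029e+02] [-1.2 -0.4  0.8]
102.0 [-1.000e-01  0.000e+00  1.019e+02] [-1.8 -1.1  0.9]
101.0 [ -0.    0.  100.9] [-0.4 -0.3 -0.9]
100.0 [-0.1 -0.  99.9] [-0.4 -0.3  0.4]
99.0 [ 0.2  0.  99.2] [-0.9  0.4  0.2]
98.0 [ 0.5  0.  98.7] [ 0.9 -0.4  3.5]
97.0 [ 0.9  0.  98.4] [ 1.2 -1.6  6.6]
22.95
((611.2044677734375, -15.234306335449219), (137.5384521484375, 43.6372184753418), 89.10708618164062) lathe [ -0.40752206  -2.96626669 112.33105304]
23.9833
```

View pics/t4.png

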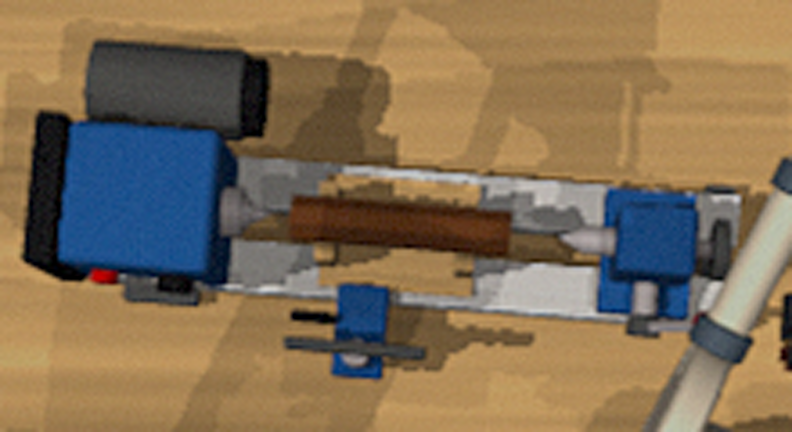

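The blank lies level in both Vs, from crop (290,217) to (510,235), clear of both points: the headstock's at 270 and the tailstock's at 565. Next I push the handwheel.

Run:
```python
from bench import *
from h import *
close(); move_l(W(0,-245,230),.2); move_l(W(0,-245,97),.2); hold(.2); f0=state()["ft_force"]
move_l(W(0,-222,97),.1); move_l(W(0,-175,97),.08)
s=state();print(L(s["ee_pos"]).round(1),((s["ft_force"]-f0)@Yw).round(1))
y=-175
while y<-148:
    y+=1;move_l(W(0,y,97),.03);s=state();f=-(s["ft_force"]-f0)@Yw;print(y,L(s["ee_pos"]).round(1),f.round(1))
    if f>20: break
print(s["time"])
```

```text
[  -0.  -174.7   97. ] -0.7
-174 [-1.000e-01 -1.746e+02  9.700e+01] 3.5
-173 [  -0.  -173.8   97. ] 4.9
-172 [  -0.  -172.7   97. ] 5.4
-171 [-1.000e-01 -1.718e+02  9.700e+01] 4.7
-170 [  -0.  -170.7   97. ] 4.7
-169 [  -0.  -169.7   97. ] 4.9
-168 [  -0.  -168.7   97. ] 3.9
-167 [  -0.  -167.7   97. ] 4.8
-166 [  -0.  -166.7   97. ] 4.4
-165 [  -0.  -165.7   97. ] 5.7
-164 [  -0.  -164.8   97. ] 5.5
-163 [  -0.  -163.8   97. ] 5.4
-162 [  -0.  -162.8   97. ] 5.2
-161 [  -0.  -161.8   97. ] 4.7
-160 [  -0.  -160.8   97. ] 4.6
-159 [  -0.  -159.8   97. ] 5.4
-158 [  -0.  -158.9   97. ] 5.0
-157 [   0.  -158.2   97. ] 5.5
-156 [  -0.  -157.8   97. ] 8.6
-155 [  -0.  -157.6   97. ] 11.1
-154 [   0.  -157.4   97.1] 12.7
-153 [  -0.  -157.2   97.1] 15.9
-152 [  -0. -157.   97.] 17.8
-151 [  -0.  -156.9   97.1] 20.7
33.7083
```

Run:
```python
from bench import *
from h import *
for y in(-150,-149,-148): move_l(W(0,y,97),.03)
hold(.3);s=state();print(L(s["ee_pos"]).round(1),s["ft_force"].round(1))
move_l(W(0,-170,97),.1)
g=get_image("top");fr=g["frame"]
a=cv2.resize(fr[180:260,240:420],None,fx=4.4,fy=4.4,interpolation=cv2.INTER_CUBIC)
g2=get_image("side");b=cv2.resize(g2["frame"][215:275,260:340],None,fx=4,fy=4,interpolation=cv2.INTER_CUBIC)
c=np.zeros((600,800,3),np.uint8);c[:a.shape[0],:a.shape[1]]=a[:,:800];c[354:594,:320]=b[:240]
cv2.imwrite("pics/t5.png",c)
C=cloud(g);hsv=cv2.cvtColor(fr,cv2.COLOR_BGR2HSV).astype(int);v,u=np.mgrid[:480,:640]
m=(hsv[...,2]<130)&(hsv[...,1]>90)&((hsv[...,0]<20)|(hsv[...,0]>170))&(C[...,2]>.09)&(C[...,2]<.13)&(u>260)&(u<350)&(v>195)&(v<225)
Q=np.array([L(p) for p in C[m]]);print(m.sum())
for lo in range(-70,100,20):
    k=(Q[:,1]>lo)&(Q[:,1]<=lo+20)&(abs(Q[:,0])<6)
    if k.sum()>3: print(lo,np.median(Q[k,2]).round(1),k.sum())
print("y ext",np.percentile(Q[:,1],[1,99]))
ks={}
for n,gg,b in(("top",g,(340,400,215,260)),("side",g2,(295,340,205,250))):
    h=cv2.cvtColor(gg["frame"],cv2.COLOR_BGR2HSV).astype(int)
    k=((h[...,0]<6)|(h[...,0]>174))&(h[...,1]>180)&(h[...,2]>80)&(u>b[0])&(u<b[1])&(v>b[2])&(v<b[3]);ks[n]=[u[k].mean(),v[k].mean()] if k.any() else None
print(ks)
if all(ks.values()): print("knob",L(tri(g,ks["top"],g2,ks["side"])))
print(state()["time"])
```

```text
[  -0.  -156.5   97.2] [  0.8 -28.3  -3.1]
799
-50 117.8 49
-30 117.2 42
-10 117.1 44
10 119.0 48
30 117.0 48
50 118.6 46
70 117.8 46
90 109.1 4
y ext [-48.62358588  87.86871516]
{'top': [np.float64(368.2564102564103), np.float64(236.87179487179486)], 'side': [np.float64(316.609756097561), np.float64(221.14634146341464)]}
knob [ -46.47197971 -135.4944887   127.86915549]
35.225
```

View pics/t5.png

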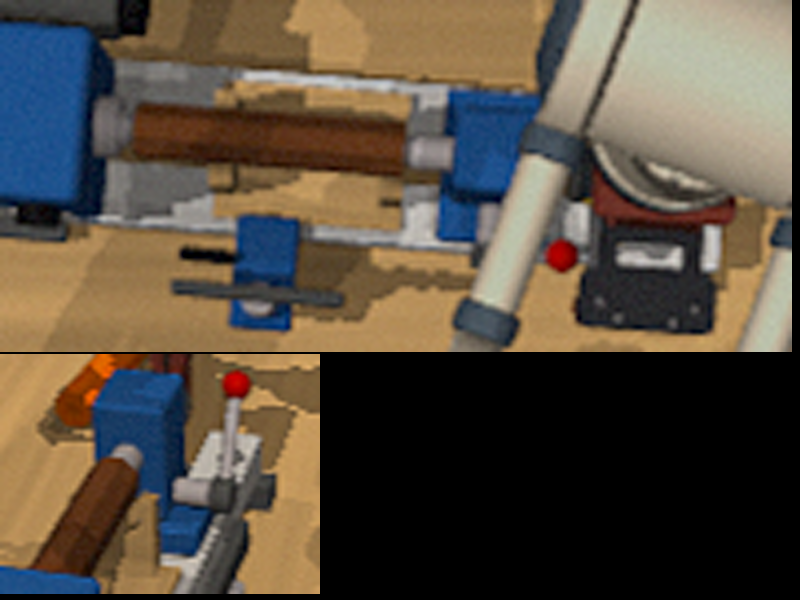

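Both cones are buried in the blank. Its middle measures lathe y≈19 mm as expected, with its top at about 118 mm, so it is lifted clear of the cradle. The red knob is at crop (562,255), lathe (-48, -135, 128). Now the lever.

Run:
```python
from bench import *
from h import *
move_l(W(0,-172,200),.2); move_l(W(-50,-176,200),.2); move_l(W(-50,-176,119),.15); hold(.2); f0=state()["ft_force"]
y=-176
while y<-64:
    y+=4 if y<-92 else 1
    move_l(W(-50,y,119),.06 if y<-92 else .03);s=state();F=s["ft_force"]-f0;f=-F@Yw;print(y,L(s["ee_pos"]).round(1),f.round(1),F.round(1)[2])
    if f>15: break
print(s["time"])
```

```text
-172 [ -49.8 -171.8  119.4] -0.5 -0.7
-168 [ -50.  -167.7  119. ] -0.2 -1.2
-164 [ -50.  -163.7  119. ] -0.1 0.2
-160 [ -50.  -159.8  119. ] -0.2 1.3
-156 [ -50.  -155.8  119. ] -0.0 0.3
-152 [ -49.9 -152.1  119.2] 1.6 1.1
-148 [ -49.6 -148.6  119.9] 3.9 2.4
-144 [ -49.7 -144.2  119.4] 4.2 3.5
-140 [ -50.1 -139.8  118.7] 1.5 2.2
-136 [ -50.2 -135.5  118.6] 1.5 0.7
-132 [ -50.1 -131.5  118.8] 1.6 1.2
-128 [ -50.1 -127.5  118.9] 0.2 0.2
-124 [ -50.1 -123.6  118.9] 0.2 0.5
-120 [ -50.1 -119.6  118.9] 0.8 1.2
-116 [ -50.1 -115.6  118.9] -0.2 0.8
-112 [ -50.1 -111.6  118.9] 0.8 1.0
-108 [ -50.1 -107.6  118.9] 0.3 0.6
-104 [ -50.2 -103.8  118.7] 0.8 -0.0
-100 [-50.  -99.9 118.8] 3.1 -2.1
-96 [-49.9 -96.  119. ] 2.9 -1.5
-92 [-49.9 -92.1 119.3] 3.3 -0.3
-91 [-50.  -91.2 119.1] 5.3 -0.5
-90 [-50.  -90.2 118.9] 5.3 -0.6
-89 [-50.1 -89.3 118.9] 4.8 -1.2
-88 [-50.1 -88.3 118.9] 4.3 -0.7
-87 [-50.1 -87.3 119. ] 4.4 -0.6
-86 [-50.1 -86.3 119. ] 5.1 -0.3
-85 [-50.1 -85.3 119. ] 5.9 0.8
-84 [-50.1 -84.4 119.1] 4.9 0.3
-83 [-50.  -83.4 119.1] 5.6 -0.3
-82 [-50.  -82.4 119.1] 5.7 0.5
-81 [-50.  -81.5 119.1] 5.4 -1.1
-80 [-50.  -80.5 119.2] 5.3 -0.7
-79 [-50.  -79.4 119.2] 5.8 0.7
-78 [-50.  -78.8 119.2] 6.8 -0.3
-77 [-50.  -78.6 119.2] 9.4 -0.3
-76 [-50.  -78.2 119.4] 11.5 -0.1
-75 [-49.9 -77.9 119.4] 13.0 -0.1
-74 [-49.8 -77.5 119.5] 14.7 0.1
-73 [-49.8 -77.3 119.6] 16.8 -0.4
47.2167
```

Stop reached at -78, as predicted. I back off and check.

Run:
```python
from bench import *
from h import *
move_l(W(-50,-95,121),.15); move_l(W(-50,-100,230),.25); move_to([.40,-.40,.30],down(-12)); hold(.2)
g=get_image("top");g2=get_image("side");fr=g["frame"];v,u=np.mgrid[:480,:640]
a=cv2.resize(fr[180:260,240:420],None,fx=4.4,fy=4.4,interpolation=cv2.INTER_CUBIC)
b=cv2.resize(g2["frame"][205:275,260:380],None,fx=3.4,fy=3.4,interpolation=cv2.INTER_CUBIC)
c=np.zeros((600,800,3),np.uint8);c[:352,:792]=a;c[354:354+b.shape[0],:b.shape[1]]=b
cv2.imwrite("pics/t6.png",c)
ks={}
for n,gg,bx in(("top",g,(320,400,215,260)),("side",g2,(295,340,205,260))):
    h=cv2.cvtColor(gg["frame"],cv2.COLOR_BGR2HSV).astype(int)
    k=((h[...,0]<6)|(h[...,0]>174))&(h[...,1]>180)&(h[...,2]>80)&(u>bx[0])&(u<bx[1])&(v>bx[2])&(v<bx[3]);ks[n]=[u[k].mean(),v[k].mean()]
print("knob",L(tri(g,ks["top"],g2,ks["side"])))
C=cloud(g);H=cv2.cvtColor(fr,cv2.COLOR_BGR2HSV).astype(int)
ts=(H[...,0]>100)&(H[...,0]<125)&(H[...,1]>150)&(u>310)&(u<390)&(v>195)&(v<240)&(C[...,2]>.125);r=rect(ts,g,.138);print("ts",L([r[0][0]/1e3,r[0][1]/1e3,.138]))
m=(H[...,2]<130)&(H[...,1]>90)&((H[...,0]<20)|(H[...,0]>170))&(C[...,2]>.1)&(C[...,2]<.13)&(u>260)&(u<350)&(v>195)&(v<225)
Q=np.array([L(p) for p in C[m]]);print("blank",np.percentile(Q[:,1],[1,99]),np.median(Q[abs(Q[:,0])<5],0));print(state()["time"])
```

```text
knob [-49.81740436 -57.355511   120.5088752 ]
ts [ -0.28492386 -99.90659556 138.        ]
blank [-48.49459615  88.25328554] [  0.17348368  19.50681969 117.17422212]
49.675
```

View pics/t6.png

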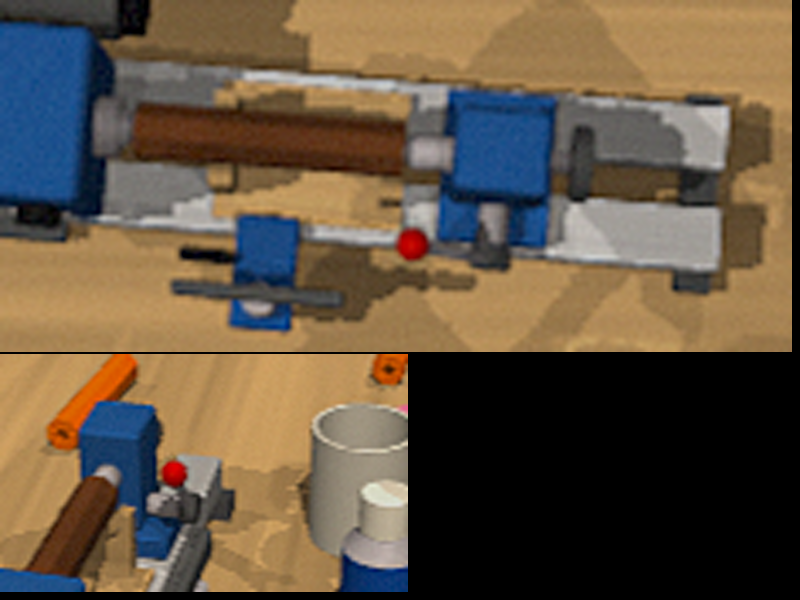

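The blank sits between both points, clear of the cradle. The knob is at crop (412,244), 43 mm ahead of the pivot and 120 mm up, which is fully locked. The arm is clear.

```bash
python3 -c "
from bench import *
print(job_done())"
```

```text
the job is handed in; nothing more can be done
None
```

The dark blank is held between both lathe centres, clear of the cradle, the tailstock is locked with the lever fully over, and the job was handed in at about 50 s of the 70 s allowed.

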